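# Centre-punch a bar in the gravity jig

### The arm

A 6-joint arm with a two-finger parallel gripper is mounted at the origin on the work surface. World frame = base frame: x ahead of the robot, y to its left, z up, the work surface at z = 0. Lengths are in m, angles in degrees, forces in N, time in s.
With the tool pointing down it reaches from about 0.3 to 0.75 m from the base axis. Payload 8.5 kg.
Tool frame: the origin (TCP) lies at the very end of the fingers, on their centre line; the grasp point (between the pads) lies 19 mm behind it; z points along the fingers, y is the line along which they close (so a half turn about z gives the same grasp; the last joint's range is limited). The gripper opens to 85 mm and grips with 20 to 120 N. Pads are 22 mm wide; open, the fingers measure 114 mm over their backs; the gripper's body (76 mm by 85 mm) begins 54 mm behind the grasp point. The pads swing forward as they close: fully open they stand 13 mm farther back than shut.
Start: joints at [-88.711, 21.807, 74.336, -0, 83.858, -12.336], TCP at [0.13, -0.535, 0.231] pointing down, gripper open.
Joint ranges: [-178.18, 178.18], [-50.72, 133.34], [12.68, 142.11], [-81.47, 261.47], [9.98, 163.14], [-165.26, 165.26]. Speed limits (degrees/s): [136.94, 136.94, 180, 180, 180, 180].

### API

Orientations are given as a 3x3 rotation matrix whose columns are the frame's x, y, z axes.
In Python, from rig import env, imaging gives the robot as it stands. The module is installed in compiled form; this text tells all that it offers.
- The arm moves only by the tool arm_command, never from a script. Its arguments are lists of equal length, an entry for each row: "turn": the turn, a rotation vector about the tool's x, y, z in units of 5 degrees (1.0 is 5 degrees), a list of three; "xyz": the shift along the tool's x, y, z in units of 50 mm (1.0 is 50 mm), a list of three; "claw": the finger opening in mm, from 0 to 85.4. A call has 1 to 12 rows; each row shifts and turns the commanded pose from where the row before left it, along the tool's axes as they then stand; what a row does not reach is not made up. A row lasts 1/10 s, in which the tool goes at most 50 mm and 8.59 degrees, less where a joint would pass 70% of its speed; a pose out of reach is approached as far as the arm can. A call is refused whole if a number of a shift passes 1 or a number of a turn 1, either way. A call with a gripper value outside its range is refused whole. The fingers move at their own pace and stop on an object; "squeeze" is the grip in N (left out, the last holds). Time passes only in rows, so rows that do not move let the fingers close. It gives the time, the measured TCP pose, the force, the opening and the grip force at its end, in the units of the state.
- env.observe(): the state, without advancing time (a new reading comes with each control period).
- imaging.get_image(name): name is "side" or "top" or "wrist"; returns (picture, depth): 384x512x3 uint8, blue, green, red; 384x512 float32, m along the optical axis (not along the pixel's ray), 0 where there is no reading.
- imaging.camera_info(name): a dict with "camera_matrix" (3x3 intrinsics, pixels), "rvec" (rotation vector, rad) and "tvec" (3), from world to camera coordinates, as OpenCV has them. Camera axes: x right, y down, z forward; pixel columns grow to the right and rows downward; lengths in m; the calibration is good to about 2 mm. A picture is of the moment at which its call begins: read the wrist's pose just before it. camera_info takes no time and is no camera call; for the wrist camera it gives the pose at the moment of the call.
- env.close_job(): hands the job in; it is judged then, once.
The state is a dict: "time_s": time; "q": joint angles; "qvel": joint speeds; "joint_efforts": joint torques, N m; "position": TCP position; "tool_rot": TCP orientation; "ft_force": force on the tool from outside, world axes, zero at the start; "wrist_torque": the same for the moment, N m; "grip_width": finger opening in m; "gripper_force": force on a finger pad.
Only numpy, scipy, OpenCV 4.12 (cv2) and the standard library are available. Lean on these libraries where they do the work, as an engineer would, in place of code of your own. Each camera call takes 0.05 s, during which the arm holds its last target. There are 200 camera calls.

### The job

Lay the long flat aluminium bar lengthways on the tilted bed of the punching jig, without dropping it, so that it slides down until it is fully home against both fences. With the bar home, press the punch's knob down past the soft stop, where the point meets the bar, right to its solid stop, then let it spring all the way back up. Leave the bar home in the jig and the other things on the bench where they are.

Things in the scene. Friction and masses are not known exactly. Their poses are not given: they have to be found in the camera images.
- long_bar: The bar to be punched: plain flat aluminium bar 160 x 50 x 12 mm, 0.2 to 0.35 kg, lying flat on the bench. Two other pieces of aluminium lie near it: only this one is both 160 mm long and flat. Origin: centre of its underside; x along its length, y across its width, z up. Either end may go first.
- bed: Jig's tilted bed, fixed: slick white plate 250 x 150 mm (friction 0.12: the bar slides by itself). Origin: on its surface at the lowest corner, where the fences' inner faces would meet, 58 mm above the bench. x runs up the 250 mm side (18 deg climb), y up the 150 mm side (16 deg), z square to the bed. Upper two sides open. Bar home: flat on the bed against both fences, bar origin at x 80, y 25, z 0 mm.
- long_fence (a point): Steel fence along the bed's long lower side: middle of the top edge of its inner face, at x 115, y 0, z 15 mm of the bed's frame, same axes. The fence runs from x 15 to 215 mm, 15 mm high over the bed, 16 mm thick (y -16 to 0).
- end_fence (a point): Steel fence along the bed's short lower side: middle of the top edge of its inner face, at x 0, y 60, z 15 mm of the bed's frame, same axes. The fence runs from y 15 to 105 mm, 15 mm high over the bed, 16 mm thick (x -16 to 0).
- punch_arm (a point): Centre of the underside of the round boss at the end of the punch's blue C-frame, at x 30, y 25, z 53 mm of the bed's frame, same axes. The frame's post stands outside the long fence (x 13 to 47, y -77 to -43 mm), its arm and boss cover x 12 to 48 mm up to y 43 mm, z 53 to 102 mm. The rest of the bed is clear above.
- knob_top (a point): Centre of the flat top of the punch's black mushroom knob (42 mm across, flat 32 mm), at x 30, y 25, z 170.5 mm of the bed's frame when up, same axes: pressed, it moves along the bed's -z. The punch point then hangs 28 mm above the bed, 16 mm above a bar lying home.
- punch_spindle (a joint): How far the punch spindle has come down along the bed's -z, m: 0 up, about 0.016 when its point meets the top of a bar that is home (the soft stop; 0.022 if no bar is there). Light return spring: 2 N by hand to start, 4 N at the bar.
- punch_knob (a joint): How far the knob has moved down on the spindle after that, m: 0 up, 0.008 at the solid stop. Stiffer preloaded spring: starts to move at about 8 N, about 15 N at the solid stop. The knob's top travels about 24 mm in all; spindle and knob spring back by themselves when let go.
- short_bar: Bystander: flat aluminium bar 100 x 50 x 12 mm on the bench; origin at the centre of its underside, x along its length.
- square_bar: Bystander: square aluminium bar 160 x 25 x 25 mm on the bench; origin at the centre of its underside, x along its length.
- hammer: Bystander: hammer lying near the bench's far edge, about 300 mm long.
- try_square: Bystander: try square lying flat, wooden stock 110 mm along its x, steel blade 150 mm along its y; origin at the stock's free end.
- g_clamp: Bystander: red G-clamp lying flat, about 220 x 100 mm.
- bench_brush: Bystander: hand brush lying flat, 240 mm long.
- pine_block: Bystander: pine block 150 x 90 x 45 mm; origin at the centre of its underside.
Things that resemble listed ones, but are neither listed nor needed, are in the scene too. What is shaped like the long_bar but green is not meant.

How it is judged (in metres and radians):
On the way, in this order (a step that is already met when the one before it is completed fails the run):
1. the long bar lies home in the corner of the bed, let go of and at rest (x of long_bar in the frame of bed between 0.0775 and 0.0825 m and y of long_bar in the frame of bed between 0.0225 and 0.0275 m and z of long_bar in the frame of bed between -0.003 and 0.0025 m and angle between the x axis of long_bar and the x axis of bed, either way round below 0.035 rad and angle between the z axis of long_bar and the z axis of bed, either way round below 0.035 rad and contact force between the fingers and long_bar below 0.05 N and linear speed of long_bar below 0.02 m/s), for 0.2 s.
2. with the bar home, the knob is pressed past the soft stop to within 1 mm of its solid stop (x of long_bar in the frame of bed between 0.0775 and 0.0825 m and y of long_bar in the frame of bed between 0.0225 and 0.0275 m and z of long_bar in the frame of bed between -0.003 and 0.0025 m and angle between the x axis of long_bar and the x axis of bed, either way round below 0.035 rad and angle between the z axis of long_bar and the z axis of bed, either way round below 0.035 rad and value of joint punch_spindle between 0.014 and 0.019 m and value of joint punch_knob above 0.007 m), for 0.05 s.
At the end, for the whole second after the job is handed in: The long bar is at rest home on the bed (within 2.5 mm of both fences, flat on the bed within 2.5 mm, lined up within 2 degrees), and the punch is back up: spindle within 2 mm and knob within 1 mm of their upper ends (x of long_bar in the frame of bed between 0.0775 and 0.0825 m and y of long_bar in the frame of bed between 0.0225 and 0.0275 m and z of long_bar in the frame of bed between -0.003 and 0.0025 m and angle between the x axis of long_bar and the x axis of bed, either way round below 0.035 rad and angle between the z axis of long_bar and the z axis of bed, either way round below 0.035 rad and linear speed of long_bar below 0.01 m/s and value of joint punch_spindle below 0.002 m and value of joint punch_knob below 0.001 m); the robot touches nothing.
It fails at once if the bar was dropped or thrown (out of the fingers and faster than 1.1 m/s) (linear speed of long_bar above 1.1 m/s and contact force between the fingers and long_bar below 0.01 N).
It fails at once if the punch was driven into its stiff spring while the long bar was not home (value of joint punch_knob above 0.004 m and not (x of long_bar in the frame of bed between 0.0775 and 0.0825 m and y of long_bar in the frame of bed between 0.0225 and 0.0275 m and z of long_bar in the frame of bed between -0.003 and 0.0025 m and angle between the x axis of long_bar and the x axis of bed, either way round below 0.035 rad and angle between the z axis of long_bar and the z axis of bed, either way round below 0.035 rad)).
It fails at once if another thing on the bench was moved more than 30 mm (distance of any of short_bar, square_bar, hammer, try_square, g_clamp, bench_brush, pine_block from where it was at the start of the episode above 0.03 m).
It also fails if it takes over 54 s, if anything falls off the work surface, if the arm or the gripper's body presses on something with over 40 N, if the wrist force passes 120 N, or if a joint passes its speed limit or range.

## Working session

There is one attempt and no reset: what is moved stays moved. The work goes in short steps, Python scripts to look and compute and a tool call to move; the robot and the scene stay as the last step left them, time stands still between calls to the robot, and variables do not carry over. Pictures are saved under pics/ and viewed, at most 10 in all, crops included, and the job is handed in when it is done.

Besides the shell and the picture viewer there is one more tool, called after ">>>" by a JSON object that holds its "fn" and its "kwargs". arm_command: Moves the arm, as the interface text tells. Its arguments: {"type":"object","properties":{"turn":{"type":"array"},"xyz":{"type":"array"},"claw":{"type":"array"},"squeeze":{"type":"number"}},"required":["turn","xyz","claw"]}

```bash
mkdir -p pics; cat > h.py <<'E'
import numpy as np, cv2
from rig import env, imaging
def cam(n):
    c=imaging.camera_info(n);K=np.array(c["camera_matrix"]);R=cv2.Rodrigues(np.array(c["rvec"],float))[0];t=np.array(c["tvec"],float).ravel()
    return K,R,t
def cloud(n,d):
    K,R,t=cam(n);v,u=np.mgrid[:d.shape[0],:d.shape[1]]
    P=np.stack([(u-K[0,2])/K[0,0]*d,(v-K[1,2])/K[1,1]*d,d],-1)
    return (P-t)@R
def ray(n,uv,z):
    K,R,t=cam(n);c=-R.T@t;d=R.T@np.linalg.inv(K)@np.array([uv[0],uv[1],1.]);return c+d*(z-c[2])/d[2]
def proj(n,p):
    K,R,t=cam(n);q=K@(R@np.array(p)+t);return q[:2]/q[2]
E
python3 - <<'E'
from h import *
ims={}
for n in("top","side"):
    im,d=imaging.get_image(n);cv2.imwrite(f"pics/{n}0.png",im);np.savez(f"{n}0.npz",im=im,d=d)
    K,R,t=cam(n);print(n,-R.T@t,R[2],K[0,0],(d>0).mean())
s=env.observe();print(s["time_s"],s["position"],s["tool_rot"],s["ft_force"])
E
```

```text
top [ 0.46190544 -0.07267382  1.53927223] [ 0.04712022  0.00726535 -0.9988628 ] 466.9470257796934 0.9961293538411459
side [0.18550592 1.07865675 1.20231061] [ 0.22160548 -0.7223438  -0.65506523] 427.939416566375 0.9961903889973959
0.1 [ 0.12953369 -0.53426826  0.23077972] [[ 9.71861650e-01  2.35552396e-01 -5.00131058e-05]
 [ 2.35552266e-01 -9.71860842e-01  1.27803389e-03]
 [ 2.52438166e-04 -1.25385283e-03 -9.99999182e-01]] [0.38780019 0.51232755 0.66655402]
```

View pics/top0.png

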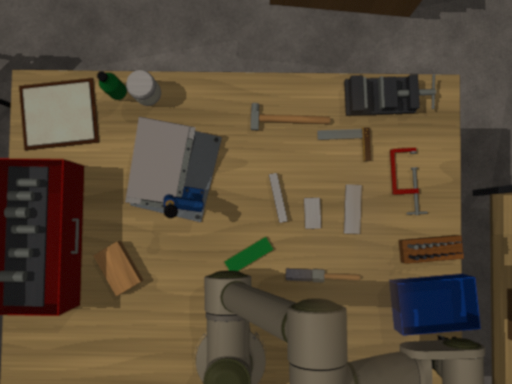

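View pics/side0.png

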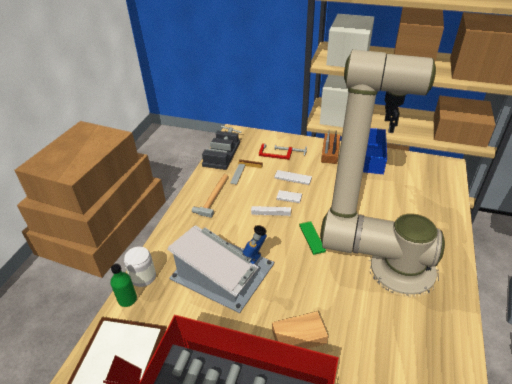

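The top view shows four candidates for the bar: grey (353,209), grey (313,213), narrow grey (278,197) and green (249,254). The widest long grey piece, at (353,209), fits the description, with the square bar at 278 and the short bar at 313. The jig is at about (172,168), with the punch at about (182,203). Next I'll measure these and make the check crop.

```bash
python3 - <<'E'
from h import *
f=np.load("top0.npz");im,d=f["im"],f["d"];P=cloud("top",d)
hsv=cv2.cvtColor(im,cv2.COLOR_BGR2HSV)
print("bench z",np.median(P[225:235,300:340,2]))
m=(hsv[...,1]<50)&(hsv[...,2]>110);m=m.astype(np.uint8)
for (x0,y0,x1,y1) in[(335,175,370,245),(298,190,328,235),(264,165,292,228)]:
    mm=np.zeros_like(m);mm[y0:y1,x0:x1]=m[y0:y1,x0:x1]
    c=max(cv2.findContours(mm,0,2)[0],key=cv2.contourArea)
    z=np.median(P[mm>0][:,2]);W=np.array([ray("top",q[0],z)[:2] for q in c],np.float32)
    r=cv2.minAreaRect(W);print(r,"z",z)
    print(cv2.boxPoints(r).round(4).tolist())
# bed plane
mm=np.zeros(m.shape,np.uint8);mm[115:215,125:195]=1
k=(mm>0)&(P[...,2]>.05)&(hsv[...,1]<40)
Q=P[k]; best=None
rng=np.random.default_rng(0)
for i in range(300):
    a,b,c=Q[rng.choice(len(Q),3,False)];n=np.cross(b-a,c-a);n/=np.linalg.norm(n)+1e-12
    s=(abs((Q-a)@n)<.003).sum()
    if best is None or s>best[0]: best=(s,a,n)
s,a,n=best; inl=abs((Q-a)@n)<.003;Qi=Q[inl];c0=Qi.mean(0);n=np.linalg.svd(Qi-c0)[2][2];n*=np.sign(n[2])
print("bed n",n,"c",c0,len(Q),inl.sum(),"tilt",np.degrees(np.arccos(n[2])))
# plane axes
kk=np.zeros(m.shape,np.uint8);idx=np.argwhere(k)[inl];kk[idx[:,0],idx[:,1]]=1
c=max(cv2.findContours(kk,0,2)[0],key=cv2.contourArea)
g=np.array([0,0,1.])
# x·z=sin18,y·z=sin16
e1=np.cross(n,g);e1/=np.linalg.norm(e1);e2=np.cross(n,e1)*-1  # e1 horizontal, e2 uphill?
e2=np.cross(e1,n); e2*=np.sign(e2[2])
Wc=P[c[:,0,1],c[:,0,0]]-c0
r=cv2.minAreaRect(np.stack([Wc@e1,Wc@e2],1).astype(np.float32))
for p in cv2.boxPoints(r): print("corner",c0+p[0]*e1+p[1]*e2)
print(r)
crop=np.hstack([cv2.resize(im[165:275,220:380],(640,440),interpolation=cv2.INTER_CUBIC)])
crop2=cv2.resize(im[105:225,115:225],(403,440),interpolation=cv2.INTER_CUBIC)
cv2.imwrite("pics/crop1.png",cv2.resize(np.hstack([crop2,crop]),(800,337)))
E
```

```text
bench z 0.0014742282592907097
((0.4962015748023987, -0.3919885456562042), (0.04749876260757446, 0.15416647493839264), 88.27518463134766) z 0.012563830920549813
[[0.41839998960494995, -0.41339999437332153], [0.5724999904632568, -0.4180000126361847], [0.5740000009536743, -0.37059998512268066], [0.41990000009536743, -0.3659000098705292]]
((0.4818611741065979, -0.26194489002227783), (0.0961044430732727, 0.050211984664201736), 3.017103433609009) z 0.012448495504310209
[[0.4325999915599823, -0.2393999993801117], [0.4352000057697296, -0.28949999809265137], [0.5311999917030334, -0.28450000286102295], [0.5285000205039978, -0.23430000245571136]]
((0.5298845767974854, -0.1479164958000183), (0.1566578596830368, 0.024307668209075928), 12.738905906677246) z 0.02508134764843999
[[0.45080000162124634, -0.15330000221729279], [0.4562000036239624, -0.1770000010728836], [0.609000027179718, -0.14249999821186066], [0.603600025177002, -0.11879999935626984]]
bed n [-0.35620891 -0.21996638  0.90814647] c [0.63534035 0.22768511 0.11854766] 4472 2571 tilt 24.749549127822473
corner [0.73449581 0.11386025 0.12987008]
corner [0.48667705 0.1704806  0.0463806 ]
corner [0.50686752 0.32611477 0.09199693]
corner [0.75468628 0.26949442 0.17548641]
((0.0011524185538291931, -0.018187284469604492), (0.1634334772825241, 0.26756399869918823), 41.81230163574219)
```

View pics/crop1.png

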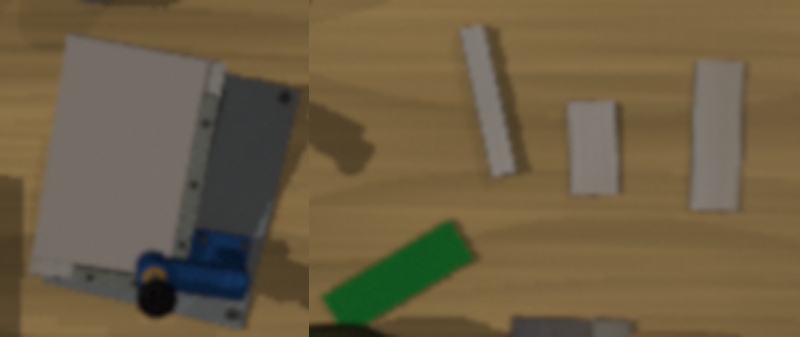

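The crop confirms it: the right-hand piece is flat, measures 154x47 mm and is 12 mm high, so it is the long bar. The left part shows both fences and the punch at the jig's lower end, nearest the robot. Next I'll refine the bed frame.

```bash
python3 - <<'E'
from h import *
from scipy.spatial.transform import Rotation as Ro
C=[];H=[]
for n in("top","side"):
    f=np.load(n+"0.npz");P=cloud(n,f["d"]);hs=cv2.cvtColor(f["im"],cv2.COLOR_BGR2HSV)
    k=(P[...,0]>.42)&(P[...,0]<.8)&(P[...,1]>.03)&(P[...,1]<.36)&(P[...,2]>.04)&(P[...,2]<.35)
    C.append(P[k]);H.append(hs[k])
n=np.array([-0.35620891,-0.21996638,0.90814647]);x=np.array([.2478,-.0566,.0835]);x-=n*(x@n);x/=np.linalg.norm(x);B=np.stack([x,np.cross(n,x),n],1);print("slopes deg",np.degrees(np.arcsin(B[2])))
o=np.array([0.48667705,0.1704806,0.0463806])
for it in range(4):
  for j in(0,1):
    L=(C[j]-o)@B
    bed=L[(abs(L[:,2])<.004)&(L[:,0]>.02)&(L[:,1]>.02)]
    A=np.c_[bed[:,:2],np.ones(len(bed))];pl=np.linalg.lstsq(A,bed[:,2],rcond=None)[0]
    def edge(s,a,b,lo,hi,top):  # upper edges: max by strips
        out=[]
        for q in np.arange(lo,hi,.008):
            w=s[(s[:,b]>=q)&(s[:,b]<q+.008)]
            if len(w)>3: out.append((q+.004,np.sort(w[:,a])[-1] if top else np.sort(w[:,a])[0]))
        out=np.array(out);return np.polyfit(out[:,0],out[:,1],1),len(out)
    print(it,j,"plane",pl.round(4),"yedge",edge(bed,1,0,.06,.22,1),"xedge",edge(bed,0,1,.03,.13,1))
    fen=L[(L[:,2]>.011)&(L[:,2]<.019)]
    lf=fen[(fen[:,0]>.07)&(fen[:,0]<.24)&(abs(fen[:,1]+.008)<.025)]
    ef=fen[(fen[:,1]>.055)&(fen[:,1]<.13)&(abs(fen[:,0]+.008)<.025)]
    print("  long",len(lf),np.percentile(lf[:,1],[2,50,98]).round(4),np.polyfit(lf[:,0],lf[:,1],1),"xmax",lf[:,0].max()," end",len(ef),np.percentile(ef[:,0],[2,50,98]).round(4),"ymax",ef[:,1].max())
    kb=L[(H[j][:,2]<60)&(L[:,2]>.15)&(L[:,2]<.185)]
    print("  knob",len(kb),np.median(kb,0) if len(kb) else "")
    if j==0:  # update from top
        pass
        dy=np.median(lf[:,1])+.008;dx=np.median(ef[:,0])+.008
        rot=np.polyfit(lf[:,0],lf[:,1],1)[0] if it else 0
        new=(o+B@np.array([dx,dy,pl[2]]))
  o=new
  print(" o",o)
np.savez("bed.npz",o=o,B=B)
E
```

```text
slopes deg [18.18320314 16.20585394 65.2504511 ]
0 0 plane [-0.0011 -0.001   0.0004] yedge (array([0.00158163, 0.16663318]), 20) xedge (array([-0.00871356,  0.26944623]), 13)
  long 204 [0.0022 0.0091 0.0165] [-0.00747207  0.01063128] xmax 0.2334749076161485  end 73 [0.0028 0.0104 0.0169] ymax 0.12282986049443285
  knob 155 [0.05238119 0.04340043 0.17066025]
0 1 plane [-0.0017 -0.0049  0.0021] yedge (array([-0.00741536,  0.16998579]), 20) xedge (array([0.03199956, 0.2617001 ]), 13)
  long 122 [-0.0007  0.0102  0.0166] [0.0062086  0.00865632] xmax 0.2316921063823204  end 61 [0.0006 0.0093 0.0164] ymax 0.1261440807805806
  knob 77 [0.04475445 0.05494098 0.17222903]
 o [0.50571281 0.18279707 0.05729775]
1 0 plane [-0.0014 -0.0001  0.0001] yedge (array([0.00652323, 0.14861067]), 20) xedge (array([-0.01914922,  0.2517242 ]), 13)
  long 205 [-0.0148 -0.0072  0.0007] [-0.00408188 -0.00635916] xmax 0.21504243668715564  end 76 [-0.0153 -0.0061  0.0016] ymax 0.10570375113933127
  knob 155 [0.03394872 0.02627432 0.17023579]
1 1 plane [-0.0022 -0.0053  0.0019] yedge (array([-0.00459538,  0.15245
[... 932 characters left out ...]
75 0.18310857 0.05829723]
3 0 plane [-0.0012 -0.0004  0.    ] yedge (array([0.00445724, 0.14811192]), 20) xedge (array([-0.01969877,  0.24975862]), 13)
  long 201 [-0.0154 -0.008  -0.0001] [-0.00405492 -0.00716934] xmax 0.21304409904717836  end 75 [-0.0174 -0.0083 -0.0004] ymax 0.10489456969186745
  knob 155 [0.03195039 0.02546514 0.17007057]
3 1 plane [-0.0022 -0.0056  0.0018] yedge (array([-0.00279281,  0.1517449 ]), 20) xedge (array([0.0318352 , 0.24195972]), 13)
  long 145 [-0.0185 -0.0051  0.0014] [-0.01056432 -0.00480883] xmax 0.21126129781335026  end 50 [-0.0192 -0.0125 -0.0041] ymax 0.10820878997801518
  knob 77 [0.02432364 0.03700569 0.17163935]
 o [0.50733553 0.1831622  0.05822039]
```

```bash
cat >> h.py <<'E'
from scipy.spatial.transform import Rotation as Ro
np.set_printoptions(precision=4,suppress=True)
def axes(x,z):
    z=np.array(z,float)/np.linalg.norm(z);x=np.array(x,float);x-=z*(x@z);x/=np.linalg.norm(x);return np.stack([x,np.cross(z,x),z],1)
def go(p,R,steps=1):
    s=env.observe();R0=np.array(s["tool_rot"]);p0=np.array(s["position"])
    print("t",s["time_s"],"pos",p0,"q",np.array(s["q"]).round(1),"F",np.array(s["ft_force"]).round(1),"w",s["grip_width"],s["gripper_force"])
    print("turn(5deg)",Ro.from_matrix(R0.T@R).as_rotvec(degrees=True)/5,"then shift(50mm) in new axes",R.T@(np.array(p)-p0)/.05)
def bedp(v):
    f=np.load("bed.npz");return f["o"]+f["B"]@np.array(v)
def bedR():
    f=np.load("bed.npz");return axes(f["B"][:,0],-f["B"][:,2])
E
python3 - <<'E'
from h import *
R=axes([.9996,-.030,0],[0,0,-1]);go([.526,-.393,.08],R)
print(bedp([.16,.055,.12]),bedp([.13,.055,.0]))
E
```

```text
t 0.1 pos [ 0.1295 -0.5343  0.2308] q [-88.7  21.8  74.4  -0.   83.9 -12.3] F [0.4 0.5 0.7] w 0.08502367112501166 0.0
turn(5deg) [-0.0147 -0.001   3.0686] then shift(50mm) in new axes [ 7.841  -3.062   3.0156]
[0.6196 0.1753 0.2325] [0.6345 0.208  0.1141]
```

>>> {"fn": "arm_command", "kwargs": {"turn": [[0,0,0.77],[0,0,0.77],[0,0,0.77],[0,0,0.76],[0,0,0],[0,0,0],[0,0,0],[0,0,0],[0,0,0],[0,0,0],[0,0,0],[0,0,0]], "xyz": [[0,0,0],[0,0,0],[0,0,0],[0,0,0],[0.4,-0.15,0],[0.6,-0.25,0],[0.8,-0.3,0],[0.8,-0.3,0],[0.8,-0.3,0],[0.8,-0.3,0],[0.6,-0.25,0],[0.4,-0.15,0]], "claw": [70,70,70,70,70,70,70,70,70,70,70,70]}}

```text
time_s: 1.3
position: [0.3945, -0.441, 0.2309]
tool_rot: [[1.0, -0.028, -0.0], [-0.028, -1.0, 0.001], [-0.0, -0.001, -1.0]]
ft_force: [-0.9, -0.2, 0.3]
grip_width: 0.0699
gripper_force: 0.0
```

>>> {"fn": "arm_command", "kwargs": {"turn": [[0,0,0],[0,0,0],[0,0,0],[0,0,0],[0,0,0],[0,0,0],[0,0,0],[0,0,0],[0,0,0],[0,0,0]], "xyz": [[0.6,-0.25,0],[0.6,-0.25,0],[0.6,-0.25,0.2],[0.4,-0.2,0.4],[0.3,-0.1,0.4],[0.1,0,0.4],[0,0,0.4],[0,0,0.4],[0,0,0],[0,0,0]], "claw": [70,70,70,70,70,70,70,70,70,70]}}

```text
time_s: 2.3
position: [0.524, -0.3939, 0.1216]
tool_rot: [[1.0, -0.03, -0.0], [-0.03, -1.0, 0.0], [-0.0, -0.0, -1.0]]
ft_force: [0.2, -0.6, -0.5]
grip_width: 0.07
gripper_force: 0.0
```

```bash
python3 - <<'E'
from h import *
R=axes([.9996,-.030,0],[0,0,-1]);go([.526,-.393,.03],R)
im,d=imaging.get_image("wrist");cv2.imwrite("pics/w1.png",im)
E
```

```text
t 2.3 pos [ 0.524  -0.3939  0.1216] q [-47.3  37.3  65.5  -0.   77.2  44.5] F [ 0.2 -0.6 -0.5] w 0.07002613168794826 0.0
turn(5deg) [-0.0028  0.0029 -0.0019] then shift(50mm) in new axes [ 0.0394 -0.0192  1.831 ]
```

View pics/w1.png

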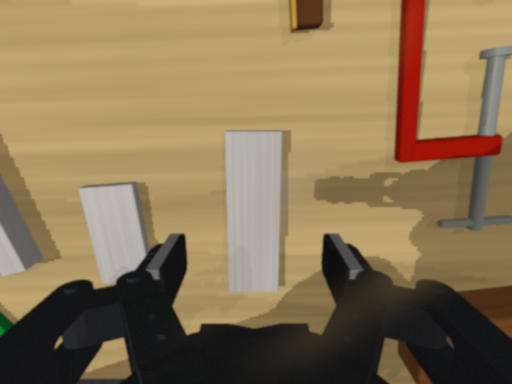

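The wrist view shows the bar at (254,210), square between the open fingers at columns 183 to 325. I'm descending.

>>> {"fn": "arm_command", "kwargs": {"turn": [[0,0,0],[0,0,0],[0,0,0],[0,0,0],[0,0,0],[0,0,0],[0,0,0],[0,0,0],[0,0,0],[0,0,0]], "xyz": [[0,0,0.3],[0,0,0.4],[0,0,0.4],[0,0,0.4],[0,0,0.35],[0,0,0.2],[0,0,0.1],[0,0,0.1],[0,0,0.1],[0,0,0]], "claw": [70,70,65,60,58,58,58,58,58,58]}}

```text
time_s: 3.35
position: [0.5239, -0.3938, 0.0037]
tool_rot: [[1.0, -0.03, -0.0], [-0.03, -1.0, 0.0], [-0.0, -0.0, -1.0]]
ft_force: [0.1, -0.7, -0.2]
grip_width: 0.0579
gripper_force: 0.0
```

>>> {"fn": "arm_command", "kwargs": {"turn": [[0,0,0],[0,0,0],[0,0,0]], "xyz": [[0,0,0.04],[0,0,0.03],[0,0,0]], "claw": [58,58,58]}}

```text
time_s: 3.65
position: [0.5239, -0.3938, 0.0003]
tool_rot: [[1.0, -0.03, -0.0], [-0.03, -1.0, 0.0], [-0.0, -0.0, -1.0]]
ft_force: [0.2, 0.5, -0.1]
grip_width: 0.0578
gripper_force: 0.0
```

>>> {"fn": "arm_command", "kwargs": {"turn": [[0,0,0],[0,0,0],[0,0,0],[0,0,0],[0,0,0],[0,0,0]], "xyz": [[0,0,0],[0,0,0],[0,0,0],[0,0,0],[0,0,0],[0,0,0]], "claw": [45,45,45,45,45,45], "squeeze": 50}}

```text
time_s: 4.25
position: [0.5241, -0.394, 0.0007]
tool_rot: [[1.0, -0.03, 0.0], [-0.03, -1.0, -0.001], [0.0, 0.001, -1.0]]
ft_force: [-0.4, 0.5, 6.0]
grip_width: 0.0485
gripper_force: 52.7
```

>>> {"fn": "arm_command", "kwargs": {"turn": [[0,0,0],[0,0,0],[0,0,0],[0,0,0],[0,0,0],[0,0,0],[0,0,0],[0,0,0],[0,0,0],[0,0,0]], "xyz": [[0,0,-0.1],[0,0,-0.3],[0,0,-0.5],[0,0,-0.7],[0,0,-0.8],[0,0,-0.8],[0,0,-0.8],[0,0,-0.6],[0,0,-0.3],[0,0,0]], "claw": [45,45,45,45,45,45,45,45,45,45]}}

```text
time_s: 5.25
position: [0.5243, -0.394, 0.2486]
tool_rot: [[1.0, -0.03, 0.004], [-0.03, -1.0, -0.004], [0.004, 0.004, -1.0]]
ft_force: [0.4, -0.4, -2.9]
grip_width: 0.0484
gripper_force: 52.3
```

```bash
python3 - <<'E'
from h import *
f=np.load("bed.npz")
go(bedp([.18,.055,.13]),bedR())
im,d=imaging.get_image("wrist");cv2.imwrite("pics/w2.png",im)
s=env.observe();P=(cloud("wrist",d)-np.array(s["position"]))@np.array(s["tool_rot"])
k=(P[...,2]>-.06)&(P[...,2]<.02)&(abs(P[...,1])<.022)&(P[...,0]>.03)&(P[...,0]<.2)
Q=P[k];print(len(Q),"tool-frame bar top: x",np.percentile(Q[:,0],[1,99]),"z fit",np.polyfit(Q[:,0],Q[:,2],1),np.polyfit(Q[:,1],Q[:,2],1))
E
```

```text
t 5.25 pos [ 0.5243 -0.394   0.2486] q [-47.3  32.3  53.7   0.   93.7  44.5] F [ 0.4 -0.4 -2.9] w 0.04837717955316749 52.28492081165314
turn(5deg) [3.0613 3.8808 1.6649] then shift(50mm) in new axes [ -0.3436 -10.9891   3.2757]
4735 tool-frame bar top: x [0.0302 0.0527] z fit [ 0.0675 -0.0134] [ 0.0023 -0.0105]
```

View pics/w2.png

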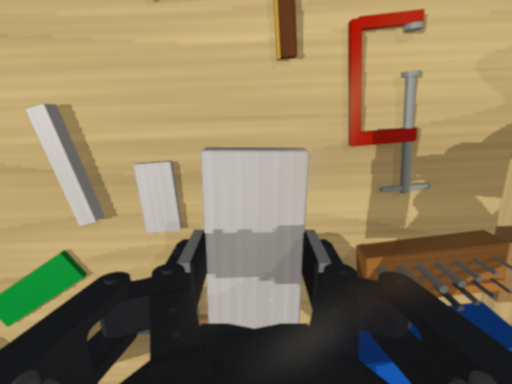

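The bar is held, with its far edge at row 148 and the fingers at columns 195 and 315. I'll check the pitch in the hand again.

```bash
python3 - <<'E'
from h import *
im,d=imaging.get_image("wrist");s=env.observe();P=(cloud("wrist",d)-np.array(s["position"]))@np.array(s["tool_rot"])
for r in(155,165,180,200,220,235,250,270,290,310,320): print(r,P[r,255],P[r,225],P[r,285])
E
```

```text
155 [ 0.0501  0.0001 -0.0109] [ 0.0501 -0.0136 -0.0107] [ 0.0502  0.0138 -0.0115]
165 [ 0.0454  0.0001 -0.0107] [ 0.0454 -0.0138 -0.0105] [ 0.0454  0.014  -0.0105]
180 [ 0.0383  0.0001 -0.0108] [ 0.0383 -0.014  -0.0107] [ 0.0384  0.0142 -0.0111]
200 [ 0.0283  0.0001 -0.0102] [ 0.0287 -0.0141 -0.0116] [ 0.0286  0.0144 -0.0113]
220 [ 0.0186  0.0001 -0.0118] [ 0.0179 -0.0146 -0.0101] [ 0.0182  0.0148 -0.0108]
235 [ 0.0101  0.0001 -0.0105] [ 0.0106 -0.0146 -0.0116] [ 0.0101  0.0151 -0.0104]
250 [ 0.0017  0.0002 -0.0103] [ 0.0025 -0.0149 -0.0118] [ 0.0023  0.0152 -0.0113]
270 [-0.0094  0.0002 -0.0107] [-0.0092 -0.0153 -0.0111] [-0.0091  0.0155 -0.0113]
290 [-0.0213  0.0002 -0.0108] [-0.0213 -0.0156 -0.0107] [-0.0215  0.016  -0.0104]
310 [-0.0336  0.0002 -0.0109] [-0.034  -0.016  -0.0103] [-0.0341  0.0164 -0.0102]
320 [-0.0395  0.0002 -0.0115] [-0.0404 -0.0162 -0.0104] [-0.0405  0.0166 -0.0103]
```

>>> {"fn": "arm_command", "kwargs": {"turn": [[0.31,0.39,0.17],[0.61,0.78,0.33],[0.61,0.78,0.33],[0.61,0.78,0.33],[0.61,0.78,0.33],[0.31,0.39,0.17],[0,0,0],[0,0,0],[0,0,0],[0,0,0],[0,0,0],[0,0,0]], "xyz": [[0,0,0],[0,0,0],[0,0,0],[0,0,0],[0,0,0],[0,0,0],[0,-0.2,0],[0,-0.4,0.1],[0,-0.5,0.15],[0,-0.6,0.2],[0,-0.6,0.2],[0,-0.6,0.2]], "claw": [45,45,45,45,45,45,45,45,45,45,45,45]}}

```text
time_s: 6.55
position: [0.557, -0.244, 0.2471]
tool_rot: [[0.928, -0.123, 0.352], [-0.211, -0.952, 0.223], [0.308, -0.282, -0.909]]
ft_force: [0.9, -0.1, -2.6]
grip_width: 0.0487
gripper_force: 52.3
```

>>> {"fn": "arm_command", "kwargs": {"turn": [[0,0,0],[0,0,0],[0,0,0],[0,0,0],[0,0,0],[0,0,0],[0,0,0],[0,0,0],[0,0,0],[0,0,0],[0,0,0],[0,0,0]], "xyz": [[0,-0.6,0.2],[0,-0.6,0.2],[0,-0.6,0.2],[0,-0.6,0.2],[0,-0.6,0.2],[0,-0.6,0.2],[0,-0.6,0.2],[0,-0.6,0.2],[0,-0.6,0.2],[0,-0.4,0.1],[0,-0.2,0],[0,0,0]], "claw": [45,45,45,45,45,45,45,45,45,45,45,45]}}

```text
time_s: 7.75
position: [0.6275, 0.0617, 0.2462]
tool_rot: [[0.927, -0.121, 0.354], [-0.21, -0.952, 0.223], [0.31, -0.281, -0.908]]
ft_force: [0.8, -0.6, -2.9]
grip_width: 0.0482
gripper_force: 52.3
```

```bash
python3 - <<'E'
from h import *
f=np.load("bed.npz")
go(bedp([.18,.055,.13]),bedR());s=env.observe()
print("bed coords tcp",f["B"].T@(np.array(s["position"])-f["o"]))
im,d=imaging.get_image("wrist");cv2.imwrite("pics/w3.png",im)
P=(cloud("wrist",d)-f["o"])@f["B"]
m=(abs(P[...,2])<.008)&(P[...,0]>.15)&(P[...,0]<.25)&(P[...,1]>.01)&(P[...,1]<.14);Q=P[m];print(len(Q));A=np.c_[Q[:,:2],np.ones(len(Q))];print(np.linalg.lstsq(A,Q[:,2],rcond=None)[0])
E
```

```text
t 7.75 pos [0.6275 0.0617 0.2462] q [-12.2  20.8  77.4  18.9  64.8  82.3] F [ 0.8 -0.6 -2.9] w 0.048206469652549655 52.32326567173004
turn(5deg) [-0.0336  0.0341  0.0116] then shift(50mm) in new axes [-0.3126 -2.068   0.4922]
bed coords tcp [ 0.1956 -0.0484  0.1546]
11208
[-0.0044 -0.0023  0.0001]
```

View pics/w3.png

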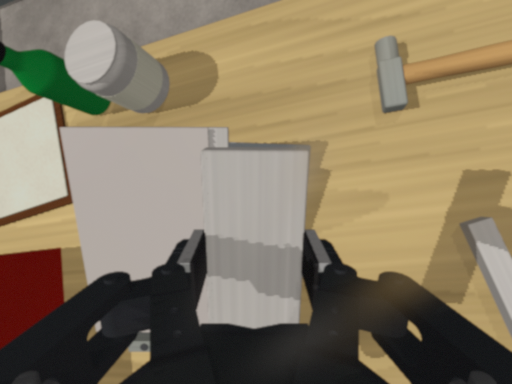

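The view shows the bar parallel to the bed edges, with the bed's far edge at row 128, columns 62 to 225. The bed plane agrees to within 0.3°. I'll move over the bed, down, and then towards the corner.

>>> {"fn": "arm_command", "kwargs": {"turn": [[0,0,0],[0,0,0],[0,0,0],[0,0,0],[0,0,0],[0,0,0],[0,0,0],[0,0,0],[0,0,0],[0,0,0],[0,0,0]], "xyz": [[-0.1,-0.4,0.1],[-0.1,-0.6,0.1],[-0.1,-0.6,0.2],[0,-0.47,0.3],[0,0,0.5],[0,0,0.5],[0,0,0.5],[0,0,0.4],[0,0,0.2],[0,0,0],[0,0,0]], "claw": [45,45,45,45,45,45,45,45,45,45,45]}}

```text
time_s: 8.9
position: [0.6767, 0.1925, 0.1443]
tool_rot: [[0.926, -0.124, 0.356], [-0.213, -0.951, 0.223], [0.311, -0.282, -0.908]]
ft_force: [0.1, 0.6, -1.2]
grip_width: 0.0484
gripper_force: 52.4
```

```bash
python3 - <<'E'
from h import *
f=np.load("bed.npz")
go(bedp([.13,.055,.004]),bedR());s=env.observe()
print("bed coords tcp",f["B"].T@(np.array(s["position"])-f["o"]))
im,d=imaging.get_image("wrist");P=(cloud("wrist",d)-f["o"])@f["B"]
T=(cloud("wrist",d)-np.array(s["position"]))@np.array(s["tool_rot"])
m=(P[...,0]>.237)&(P[...,0]<.247)&(P[...,1]>.03)&(P[...,1]<.08);print(m.sum(),P[m].mean(0))
m=(abs(T[...,1])<.015)&(T[...,0]>.0)&(T[...,0]<.045);print("bar top",P[m].mean(0))
E
```

```text
t 8.9 pos [0.6767 0.1925 0.1443] q [ 1.7 32.3 75.7 15.7 51.4 94.3] F [ 0.1  0.6 -1.2] w 0.04836244304707441 52.37760901451111
turn(5deg) [-0.0306  0.0128 -0.0206] then shift(50mm) in new axes [-1.0342 -0.0246  0.2356]
bed coords tcp [0.1817 0.0538 0.0158]
1893 [ 0.2424  0.0549 -0.0126]
bar top [0.1995 0.0535 0.0723]
```

```bash
python3 - <<'E'
from h import *
f=np.load("bed.npz");im,d=imaging.get_image("wrist");P=(cloud("wrist",d)-f["o"])@f["B"];s=env.observe()
T=(cloud("wrist",d)-np.array(s["position"]))@np.array(s["tool_rot"])
m=(P[...,0]>.236)&(P[...,0]<.246)&(P[...,1]>.02)&(P[...,1]<.12)&(abs(P[...,2])<.03);print("bed z",np.percentile(P[m][:,2],[10,50,90]))
m=(P[...,1]>.095)&(P[...,1]<.14)&(P[...,0]>.18)&(P[...,0]<.24)&(abs(P[...,2])<.03);print("bed z side",m.sum(),np.percentile(P[m][:,2],[10,50,90]))
m=(abs(T[...,1])<.015)&(T[...,0]>.02)&(T[...,0]<.045)&(abs(T[...,2])<.03);print("bar top",np.percentile(P[m][:,2],[10,50,90]),s["ft_force"])
E
```

```text
bed z [-0.0017 -0.0009 -0.0001]
bed z side 7954 [-0.0017 -0.0009 -0.0001]
bar top [0.0261 0.0268 0.0276] [-0.5026 -0.3363 -2.298 ]
```

>>> {"fn": "arm_command", "kwargs": {"turn": [[0,0,0],[0,0,0],[0,0,0],[0,0,0],[0,0,0],[0,0,0],[0,0,0]], "xyz": [[-0.2,0,0.06],[-0.25,0,0.06],[-0.25,0,0.06],[-0.2,0,0.05],[-0.13,0,0.03],[0,0,0.02],[0,0,0]], "claw": [45,45,45,45,45,45,45]}}

```text
time_s: 9.7
position: [0.634, 0.2072, 0.115]
tool_rot: [[0.927, -0.124, 0.355], [-0.213, -0.951, 0.223], [0.31, -0.282, -0.908]]
ft_force: [0.4, -0.7, -2.0]
grip_width: 0.0483
gripper_force: 52.5
```

```bash
python3 - <<'E'
from h import *
f=np.load("bed.npz");s=env.observe()
print("bed coords tcp",f["B"].T@(np.array(s["position"])-f["o"]),s["ft_force"],s["time_s"],(np.array(s["tool_rot"]).T@bedR()))
E
```

```text
bed coords tcp [0.1299 0.0543 0.0012] [ 0.3524 -0.6671 -2.0153] 9.7 [[ 1.      0.0014  0.0015]
 [-0.0014  1.      0.0029]
 [-0.0015 -0.0029  1.    ]]
```

>>> {"fn": "arm_command", "kwargs": {"turn": [[0,0,0],[0,0,0],[0,0,0]], "xyz": [[0,0,0.02],[0,0,0.02],[0,0,0]], "claw": [45,45,45]}}

```text
time_s: 10.0
position: [0.6349, 0.2072, 0.1151]
tool_rot: [[0.926, -0.123, 0.357], [-0.212, -0.951, 0.223], [0.312, -0.282, -0.907]]
ft_force: [-10.9, -4.1, 11.5]
grip_width: 0.048
gripper_force: 54.2
```

>>> {"fn": "arm_command", "kwargs": {"turn": [[0,0,0],[0,0,0],[0,0,0],[0,0,0],[0,0,0],[0,0,0],[0,0,0],[0,0,0],[0,0,0],[0,0,0]], "xyz": [[0,0,-0.03],[0,0,0],[0,0,0],[0,0,0],[0,0,-0.05],[0,0,-0.1],[0,0,-0.2],[0,0,-0.5],[0,0,-0.7],[0,0,-0.7]], "claw": [45,55,64,64,64,64,64,64,64,64]}}

```text
time_s: 11.0
position: [0.5931, 0.1819, 0.2181]
tool_rot: [[0.927, -0.124, 0.355], [-0.212, -0.951, 0.223], [0.31, -0.282, -0.908]]
ft_force: [0.3, 0.9, 0.3]
grip_width: 0.0641
gripper_force: 0.0
```

```bash
python3 - <<'E'
from h import *
f=np.load("bed.npz");s=env.observe()
print("bed coords tcp",f["B"].T@(np.array(s["position"])-f["o"]),s["ft_force"],s["time_s"],s["grip_width"])
im,d=imaging.get_image("wrist");cv2.imwrite("pics/w4.png",im)
P=(cloud("wrist",d)-f["o"])@f["B"]
m=(P[...,2]>.0075)&(P[...,2]<.016)&(P[...,0]>.06)&(P[...,0]<.22)&(P[...,1]>.006)&(P[...,1]<.14)
print(m.sum(),np.percentile(P[m],[1,50,99],axis=0))
E
```

```text
bed coords tcp [0.1296 0.054  0.1149] [0.3274 0.9336 0.2518] 11.0 0.06412313165908584
592 [[0.0609 0.0063 0.0081]
 [0.1121 0.0288 0.0157]
 [0.1615 0.0516 0.016 ]]
```

View pics/w4.png

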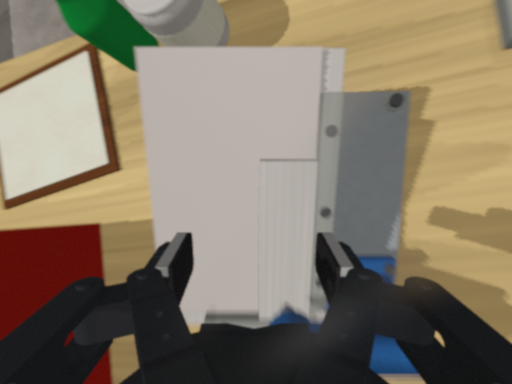

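The bar lies along the long fence, with its far edge at row 158, columns 260 to 317. I'll measure whether it is home and flat.

```bash
python3 - <<'E'
from h import *
f=np.load("bed.npz");s=env.observe();im,d=imaging.get_image("wrist")
P=(cloud("wrist",d)-f["o"])@f["B"]
for r in(130,150,156,160,164,180,220,260,290,300): print(r,P[r,240],P[r,288],P[r,312],P[r,328])
m=(P[...,2]>.010)&(P[...,2]<.025)&(P[...,0]>.06)&(P[...,0]<.19)&(P[...,1]>.006)&(P[...,1]<.06)
Q=P[m];A=np.c_[Q[:,:2],np.ones(len(Q))];print(len(Q),np.linalg.lstsq(A,Q[:,2],rcond=None)[0],np.percentile(Q,[1,99],axis=0))
im,d=imaging.get_image("top");P=(cloud("top",d)-f["o"])@f["B"]
E
```

```text
130 [ 0.1849  0.0683 -0.0028] [ 0.1849  0.0253 -0.0024] [ 0.1849  0.0038 -0.0028] [ 0.1859 -0.0066  0.0132]
150 [ 0.1671  0.0685 -0.0025] [ 0.167   0.0247 -0.0033] [ 0.1669  0.0027 -0.0037] [ 0.1689 -0.008   0.0119]
156 [ 0.1617  0.0686 -0.0018] [ 0.1615  0.0246 -0.0027] [ 0.1615  0.0025 -0.0031] [ 0.1637 -0.0085  0.0115]
160 [ 0.1579  0.0687 -0.0027] [ 0.1579  0.0245 -0.0026] [ 0.1579  0.0024 -0.0025] [ 0.1603 -0.0085  0.0125]
164 [ 0.154   0.0688 -0.0033] [0.156  0.0256 0.0079] [0.1561 0.0044 0.0085] [ 0.1568 -0.0088  0.0123]
180 [ 0.139   0.0689 -0.0026] [0.1414 0.0251 0.0075] [0.1416 0.0036 0.0086] [ 0.1424 -0.0098  0.012 ]
220 [ 0.0983  0.0696 -0.004 ] [0.1036 0.0241 0.0095] [0.1035 0.0017 0.0092] [ 0.1047 -0.0123  0.0124]
260 [ 0.0545  0.0702 -0.0041] [0.0621 0.0228 0.0095] [ 0.0632 -0.      0.0113] [0.1393 0.0233 0.1487]
290 [ 0.0213  0.0705 -0.0012] [0.0286 0.0218 0.0093] [ 0.0308 -0.0016  0.0124] [0.1275 0.0236 0.1533]
300 [ 0.0079  0.0708 -0.0029] [0.0174 0.0215 0.0098] [ 0.0193 -0.0022  0.0123] [0.123  0.0234 0.1539]
614 [ 0.0001 -0.0011  0.0103] [[0.0607 0.0064 0.01  ]
 [0.1554 0.0492 0.0112]]
```

```bash
python3 - <<'E'
from h import *
f=np.load("bed.npz");s=env.observe();im,d=imaging.get_image("wrist")
P=(cloud("wrist",d)-f["o"])@f["B"]
print("bed far edge x",[P[r,240].round(4).tolist() for r in(46,48,50,52)])
b=(P[...,2]>.004)&(P[...,2]<.0135)
L=[];
for r in range(170,225,6):
    c=np.where(b[r,240:290])[0][0]+240;L.append((P[r,c,0],P[r,c,1]))
L=np.array(L);print("bar upper side y",L[:,1],np.polyfit(L[:,0],L[:,1],1))
E2=[]
for c in range(266,312,6):
    r=np.where(b[140:200,c])[0][0]+140;E2.append(P[r,c,0])
print("bar end x",np.array(E2))
go(bedp([.03,.025,.20]),bedR());print("in bed axes now",f["B"].T@(np.array(s["position"])-f["o"]))
E
```

```text
bed far edge x [[0.2854, 0.0743, -0.1889], [0.2824, 0.0743, -0.1863], [0.2799, 0.0743, -0.1865], [0.2455, 0.0659, -0.0047]]
bar upper side y [0.0492 0.0492 0.0492 0.0492 0.0491 0.0491 0.0491 0.0491 0.0499 0.0499] [-0.0114  0.0507]
bar end x [0.1563 0.1565 0.1565 0.1565 0.1566 0.1565 0.1565 0.1564]
t 11.2 pos [0.5938 0.1821 0.2175] q [ 0.8 20.4 83.2 15.3 55.8 94.6] F [-0.9 -0.6 -0.5] w 0.0643241316034868 0.0
turn(5deg) [-0.036   0.0033 -0.0157] then shift(50mm) in new axes [-2.001   0.5819 -1.7175]
in bed axes now [0.1309 0.0546 0.1159]
```

The bar is home: its far end is 90 mm from the bed's far edge in the same picture, it lies flat, and it is square. Next is the knob, with closed fingers.

>>> {"fn": "arm_command", "kwargs": {"turn": [[0,0,0],[0,0,0],[0,0,0],[0,0,0],[0,0,0],[0,0,0],[0,0,0],[0,0,0],[0,0,0],[0,0,0],[0,0,0]], "xyz": [[0,0,-0.4],[0,0,-0.5],[0,0,-0.5],[0,0,-0.35],[-0.3,0.08,0],[-0.4,0.12,0],[-0.4,0.12,0],[-0.4,0.12,0],[-0.3,0.08,0],[-0.2,0.06,0],[0,0,0]], "claw": [0,0,0,0,0,0,0,0,0,0,0]}}

```text
time_s: 12.3
position: [0.4657, 0.1565, 0.2558]
tool_rot: [[0.928, -0.124, 0.353], [-0.212, -0.951, 0.223], [0.308, -0.282, -0.909]]
ft_force: [0.2, 0.1, 0.9]
grip_width: -0.0001
gripper_force: 0.0
```

```bash
python3 - <<'E'
from h import *
f=np.load("bed.npz")
go(bedp([.03,.025,.175]),bedR());s=env.observe()
print("in bed axes now",f["B"].T@(np.array(s["position"])-f["o"]))
im,d=imaging.get_image("side")
u=proj("side",bedp([.03,.025,.17]));c=np.clip((u-[60,45]).astype(int),0,None);print(u)
cv2.imwrite("pics/s2.png",cv2.resize(im[c[1]:c[1]+90,c[0]:c[0]+120],(720,540),interpolation=cv2.INTER_CUBIC))
E
```

```text
t 12.3 pos [0.4657 0.1565 0.2558] q [-2.9  5.2 97.1 16.4 58.3 91. ] F [0.2 0.1 0.9] w -0.00013778370791363629 0.0
turn(5deg) [-0.0286  0.0491 -0.0212] then shift(50mm) in new axes [ 0.0243 -0.0084  0.5033]
in bed axes now [0.0288 0.0246 0.2002]
[259.5883 228.0246]
```

View pics/s2.png

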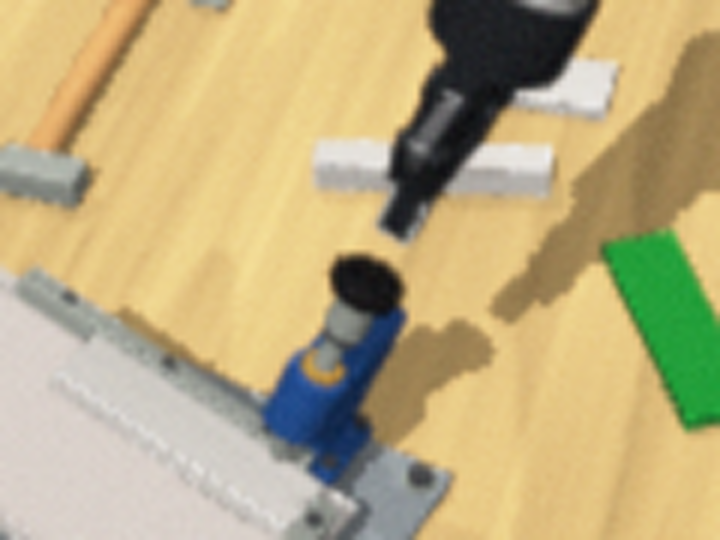

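The side crop shows the closed fingertips at (402,220) on the axis of the black knob at (367,283). The bar lies against the fence below. I'm pressing now.

>>> {"fn": "arm_command", "kwargs": {"turn": [[0,0,0],[0,0,0],[0,0,0],[0,0,0],[0,0,0],[0,0,0],[0,0,0],[0,0,0],[0,0,0],[0,0,0],[0,0,0],[0,0,0]], "xyz": [[0.02,0,0.2],[0,0,0.25],[0,0,0.1],[0,0,0.1],[0,0,0.1],[0,0,0.08],[0,0,0.06],[0,0,0.05],[0,0,0.04],[0,0,0.03],[0,0,0.03],[0,0,0]], "claw": [0,0,0,0,0,0,0,0,0,0,0,0]}}

```text
time_s: 13.55
position: [0.4861, 0.1675, 0.2106]
tool_rot: [[0.926, -0.123, 0.356], [-0.212, -0.952, 0.223], [0.311, -0.282, -0.908]]
ft_force: [-8.2, -5.2, 10.2]
grip_width: 0.0002
gripper_force: 6.5
```

```bash
python3 - <<'E'
from h import *
f=np.load("bed.npz");s=env.observe()
print("bed axes",f["B"].T@(np.array(s["position"])-f["o"]),"F bed",f["B"].T@np.array(s["ft_force"]))
E
```

```text
bed axes [0.0312 0.025  0.1494] F bed [-3.3388 -3.1573 13.2943]
```

>>> {"fn": "arm_command", "kwargs": {"turn": [[0,0,0],[0,0,0],[0,0,0],[0,0,0]], "xyz": [[0,0,0.03],[0,0,0.02],[0,0,0],[0,0,0]], "claw": [0,0,0,0]}}

```text
time_s: 13.95
position: [0.4869, 0.168, 0.2085]
tool_rot: [[0.926, -0.123, 0.356], [-0.212, -0.952, 0.223], [0.311, -0.282, -0.908]]
ft_force: [-8.2, -6.3, 11.9]
grip_width: 0.0001
gripper_force: 7.5
```

```bash
python3 - <<'E'
from h import *
f=np.load("bed.npz");s=env.observe()
print("bed axes",f["B"].T@(np.array(s["position"])-f["o"]),"F bed",f["B"].T@np.array(s["ft_force"]))
E
```

```text
bed axes [0.0312 0.025  0.1471] F bed [-2.5116 -3.6507 15.1316]
```

Force is still following the spring, so I'm pressing a little further to feel the solid stop.

>>> {"fn": "arm_command", "kwargs": {"turn": [[0,0,0],[0,0,0],[0,0,0],[0,0,0]], "xyz": [[0,0,0.03],[0,0,0.02],[0,0,0],[0,0,0]], "claw": [0,0,0,0]}}

```text
time_s: 14.35
position: [0.4875, 0.1683, 0.208]
tool_rot: [[0.926, -0.122, 0.358], [-0.211, -0.952, 0.222], [0.313, -0.281, -0.907]]
ft_force: [-22.1, -13.2, 30.5]
grip_width: -0.0001
gripper_force: 18.8
```

```bash
python3 - <<'E'
from h import *
f=np.load("bed.npz");s=env.observe()
print("bed axes",f["B"].T@(np.array(s["position"])-f["o"]),"F bed",f["B"].T@np.array(s["ft_force"]))
E
```

```text
bed axes [0.0315 0.0252 0.1464] F bed [-8.1489 -6.7552 38.4244]
```

The solid stop is reached: the force jumped to 38 N at 24 mm of travel. I'm backing off.

>>> {"fn": "arm_command", "kwargs": {"turn": [[0,0,0],[0,0,0],[0,0,0],[0,0,0],[0,0,0],[0,0,0],[0,0,0],[0,0,0],[0,0,0],[0,0,0],[0,0,0],[0,0,0]], "xyz": [[0,0,-0.05],[0,0,-0.1],[0,0,-0.1],[0,0,-0.1],[0,0,-0.1],[0,0,-0.15],[0,0,-0.3],[0,0,-0.4],[0,0,-0.4],[0,0,-0.3],[0,0,0],[0,0,0]], "claw": [0,0,0,0,0,0,0,0,0,0,0,0]}}

```text
time_s: 15.55
position: [0.4522, 0.1466, 0.2957]
tool_rot: [[0.927, -0.124, 0.354], [-0.213, -0.951, 0.223], [0.309, -0.282, -0.908]]
ft_force: [0.3, -0.0, -0.6]
grip_width: -0.0001
gripper_force: 0.0
```

```bash
python3 - <<'E'
from h import *
f=np.load("bed.npz");s=env.observe();print(s["time_s"],s["ft_force"])
for n in("side",):
    im,d=imaging.get_image(n);P=(cloud(n,d)-f["o"])@f["B"];hs=cv2.cvtColor(im,cv2.COLOR_BGR2HSV)
    k=(hs[...,2]<60)&(np.hypot(P[...,0]-.03,P[...,1]-.025)<.03)&(P[...,2]>.13)&(P[...,2]<.185);print("knob z",k.sum(),np.percentile(P[k][:,2],[5,50,95]))
    u=proj(n,bedp([.09,.05,.05])).astype(int)
    cv2.imwrite("pics/s3.png",cv2.resize(im[u[1]-60:u[1]+60,u[0]-75:u[0]+75],(750,600),interpolation=cv2.INTER_CUBIC))
    f0=np.load("side0.npz");P0=(cloud(n,f0["d"])-f["o"])@f["B"];h0=cv2.cvtColor(f0["im"],cv2.COLOR_BGR2HSV)
    k=(h0[...,2]<60)&(np.hypot(P0[...,0]-.03,P0[...,1]-.025)<.03)&(P0[...,2]>.13)&(P0[...,2]<.185);print("knob z before",k.sum(),np.percentile(P0[k][:,2],[5,50,95]))
E
```

```text
15.55 [ 0.338  -0.0475 -0.5872]
knob z 76 [0.1632 0.1704 0.1733]
knob z before 77 [0.1618 0.1716 0.1748]
```

View pics/s3.png

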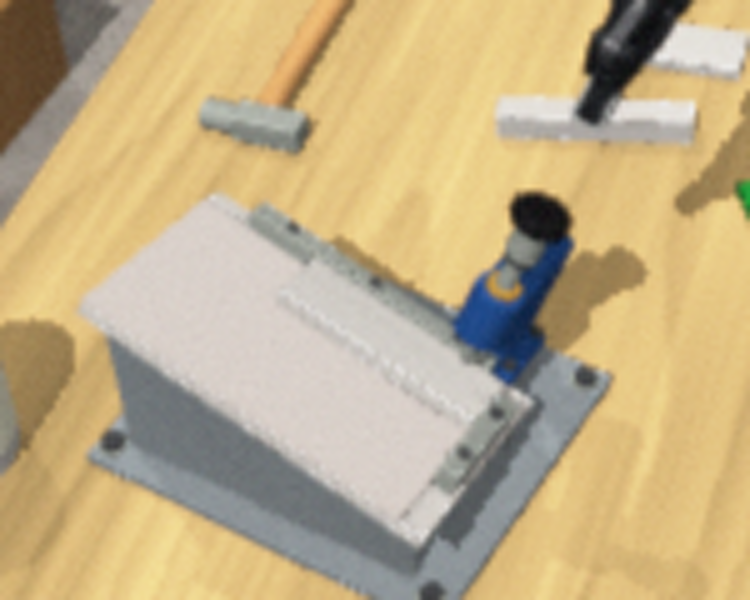

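The side view shows the bar (285,270 to 510,400) against both fences, the knob back up at (540,215), and the gripper clear. I'm handing in.

```bash
python3 -c "
from rig import env
print(env.close_job())"
```

```text
the job is handed in; nothing more can be done
None
```

The long bar is home against both fences, the knob was pressed to its solid stop and has sprung back up, and the job was handed in at about 16 s; no verdict was returned.

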